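# Seat the square T-key in the dough roller and wind the gap spindle to its stop

### The arm

A 7-joint arm with a two-finger parallel gripper is mounted at the origin on the work surface. World frame = base frame: x ahead of the robot, y to its left, z up, the work surface at z = 0. Lengths are in m, angles in rad, forces in N, time in s.
With the tool pointing down it reaches from about 0.425 to 0.925 m from the base axis. Payload 6.8 kg.
Tool frame: the origin (TCP) lies at the centre of the arm's flange, where the gripper is bolted on; the fingertips stand 173 mm ahead of it and the grasp point (between the pads) lies 155 mm ahead of it (r.hold_point_z is the distance from the TCP to the grasp point, in m); z points along the fingers, x is the direction in which the jaws open and shut, and the axes are right-handed (so a half turn about z gives the same grasp; the last joint's range is limited). The gripper opens to 85 mm and grips with 20 to 120 N. Pads are 22 mm wide; open, the fingers measure 114 mm over their backs; the gripper's body (76 mm by 85 mm) begins 54 mm behind the grasp point. The pads swing forward as they close: fully open they stand 13 mm farther back than shut.
Start: joints at [1.025, 0.477, 0.022, 1.555, -0.011, 1.109, -0.083], TCP at [0.286, -0.611, 0.405] pointing down, gripper open.
Joint ranges: [-2.96, 2.96], [-0.34, 2.1], [-1.41, 1.46], [0.24, 2.44], [-1.37, 4.51], [0.17, 1.92], [-2.96, 2.96]. Speed limits (rad/s): [2.39, 2.39, 3.14, 3.14, 3.14, 3.14, 3.14].

### API

Orientations are given as a rotation vector (axis times angle).
In Python, from bench import r gives the robot as it stands.
- The arm moves only by the tool apply_moves, never from a script. Its arguments are lists of equal length, an entry for each row: "dp": the shift along the tool's x, y, z scaled (see below), a list of three; "twist": the turn, a rotation vector about the tool's x, y, z scaled (see below), a list of three; "jaw": the closure in counts, from 0 (fully open) to 255 (shut). In form: {"dp": [[x, y, z], ...], "twist": [[rx, ry, rz], ...], "jaw": [jaw, ...]}. A call has 1 to 20 rows; each row shifts and turns the pose as measured when the row begins, along the tool's axes as they then stand; what a row does not reach is not made up. The controller multiplies each number of a shift by 12 cm and each number of a turn by 120 degrees. A row lasts 1/10 s, in which the tool goes at most 50 mm and 8.59 degrees, less where a joint would pass 70% of its speed; a pose out of reach is approached as far as the arm can. A call with a number of a shift or a turn outside -1 to 1 is refused whole. A call with a gripper value outside its range is refused whole. The fingers move at their own pace and stop on an object; "grip_force" is the grip in N (left out, the last holds). Time passes only in rows, so rows that do not move let the fingers close. It gives the time, the measured TCP pose, the force and the opening at its end, in the units of the state.
- r.get_obs(): the state, without advancing time (a new reading comes with each control period).
- r.grab_frame(name): name is "scene" or "top"; returns a dict with "color" (400x640x3 uint8, red, green, blue), "z_map" (400x640 float32, m along the optical axis (not along the pixel's ray), 0 where there is no reading), "intrinsics" (3x3 intrinsics, pixels), "R" (3x3) and "t" (3): a world point X has camera coordinates R X + t. Camera axes: x right, y down, z forward; pixel columns grow to the right and rows downward; lengths in m; the calibration is good to about 2 mm. A picture is of the moment at which its call begins.
- r.hand_in(): hands the job in, once; it reports no verdict.
The state is a dict: "clock": time; "joints": joint angles; "qvel": joint speeds; "tau": joint torques, N m; "tcp_pos": TCP position; "orientation": TCP orientation; "contact_force": force on the tool from outside, world axes, zero at the start; "moment": the same for the moment, N m; "grip_width": finger opening in m.
Only numpy, scipy, OpenCV 4.12 (cv2) and the standard library are available. Lean on these libraries where they do the work, as an engineer would, in place of code of your own. Each camera call takes 0.05 s, during which the arm holds its last target.

### The job

Take the square T-handled key out of its wooden stand and fit it into the square socket on top of the dough roller's gearbox; press only lightly while you turn it to find the socket's angle, and let it go fully home, upright, with its collar down on the socket. Then, without forcing anything, turn it clockwise (seen from above) until the spindle comes to its stop, and leave the key standing there, let go. Leave the other things on the bench where they are.

Things in the scene. Friction and masses are not known exactly. Their poses are not given: they have to be found in the camera images.
- key_bar (a point): Centre of the handle bar of the loose steel T-key (0.25 to 0.45 kg) standing upright in a hole of the wooden stand. x along the bar, z up along the shank. Bar 80 mm long (x), 14 thick (y), 18 high (z); grip its middle from above, fingers on the long sides (closing along y). Below it on the axis: 16 mm round neck down to 31 mm, 36 mm round collar from 31 to 41 mm.
- key_nose (a point): Lower end of the T-key, on its axis, 93 mm below key_bar. Square shank 16 x 16 mm, sides parallel to the key's x and y, from 41 to 81 mm below key_bar; then a round pilot nose of 15.6 mm diameter, 12 mm long, its last 6 mm tapered to 8 mm.
- socket (a point): Centre of the mouth of the square socket in the gearbox's turning spindle, 110 mm above the bench. Axes: the gearbox's, NOT the hole's. Hole 17 x 17 mm, 1.5 mm bevel, 30 mm deep, open below. The nose enters at any angle; then the square rests on the mouth until turned to match within about 3 degrees (four ways fit), and sinks 40 mm more. Home: collar on the mouth, key_bar 41 mm above here.
- stop_post (a point): Top of the stop post on the gearbox, 116 mm above the bench, 50 mm from the socket. The spindle turns clockwise from above (friction 0.15 N m, no spring; pressing hard drags it along) to a hard stop, where the hole's sides are parallel to the socket's x and y. It starts 0.4 to 1.15 rad counterclockwise of it (not measured; the nose on its rim points to -x at the stop). Over 40 N of contact between key and roller is forcing.
- roller: White and steel bench dough roller, fixed; origin under its socket at bench level. Gearbox 150 (x) x 130 (y) x 100 mm high around the origin; two rollers and an end plate run to 315 mm along +x, 100 mm high.
- stand: Fixed wooden block 60 (x) x 190 (y) x 56 mm high, origin at the centre of its underside, two upright round holes of 26 mm diameter at y = -65 and +65 mm: one holds the key, the other the pin, either way round. The key hangs by its collar, 52 mm deep: lift it straight up by more than 55 mm.
- pin: Loose steel pin with a round black knob (30 mm diameter, top 106 mm above the bench), hanging in the stand's other hole; leave alone. Origin at its foot.
- flour_can: Loose metal can, 70 mm diameter, 130 mm high; leave alone. Origin at its foot.
- bowl: Loose steel bowl, 150 mm diameter, 60 mm high; leave alone. Origin at its foot.
- jar: Loose glass jar, 60 mm diameter, 90 mm high; leave alone. Origin at its foot.
- scraper: Loose bench scraper lying flat, about 95 x 120 mm, 24 mm high; leave alone. Origin at its underside.
- pastry_brush: Loose pastry brush lying flat; leave alone.
- cup: Loose steel cup, 70 mm diameter, 80 mm high; leave alone. Origin at its foot.
Not all that is in view belongs to the job. What is shaped like the part that bears key_bar but blue or purple is not meant.

How it is judged:
By the outcome, as a careful person would: the job done as asked, in the order asked, and still so for the second after the job is handed in, with the robot touching nothing.
It also fails if it takes over 64 s, if anything falls off the work surface, if the arm or the gripper's body presses on something with over 40 N, if the wrist force passes 120 N, or if a joint passes its speed limit or range.

## Working session

There is one attempt and no reset: what is moved stays moved. The work goes in short steps, Python scripts to look and compute and a tool call to move; the robot and the scene stay as the last step left them, time stands still between calls to the robot, and variables do not carry over. Pictures are saved under pics/ and viewed, and the job is handed in when it is done.

Besides the shell and the picture viewer there is one more tool, called as a command line: name --argument value ..., lists and objects as JSON in quotes. apply_moves: Moves the arm, as the interface text tells. Shifts and turns lie within -1 to 1; 1 stands for 12 cm of shift or 120 degrees of turn. Its arguments: {"type":"object","properties":{"dp":{"type":"array"},"twist":{"type":"array"},"jaw":{"type":"array"},"grip_force":{"type":"number"}},"required":["dp","twist","jaw"]}

```bash
ls; mkdir -p pics
python3 - <<'E'
from bench import r
import cv2,numpy as np
o=r.get_obs()
for k,v in o.items(): print(k,np.round(v,4))
for n in("scene","top"):
    f=r.grab_frame(n); cv2.imwrite(f"pics/{n}0.png",f["color"][:,:,::-1]); np.savez(f"{n}0.npz",**f)
    print(n,f["intrinsics"],f["R"],f["t"],-np.array(f["R"]).T@f["t"])
E
```

```text
pics
clock 0.0
joints [ 1.0249  0.4778  0.0224  1.5565 -0.0115  1.1093 -0.0831]
qvel [-0.002  -0.001   0.0005 -0.0003  0.0002 -0.0006 -0.0002]
tau [-8.00000e-04 -5.96460e+01  1.60780e+00 -2.81205e+01  1.25000e-02
  9.30000e-03  1.00000e-04]
tcp_pos [ 0.286  -0.6111  0.4037]
orientation [-2.6501e+00  1.6856e+00  2.6000e-03]
contact_force [-0.0157 -0.2314  0.139 ]
moment [-0.0082 -0.0174 -0.0013]
grip_width 0.0855
scene [[408.85828022   0.         310.43866949]
 [  0.         408.85828022 194.43744288]
 [  0.           0.           1.        ]] [[-0.81459804  0.57987256  0.0133362 ]
 [ 0.40931551  0.59098829 -0.69512132]
 [-0.41096332 -0.56078575 -0.71876874]] [ 0.41537885 -0.1622607   1.48892175] [1.01667484 0.68999347 0.95185996]
top [[445.97343173   0.         317.98728226]
 [  0.         445.97343173 201.03293811]
 [  0.           0.           1.        ]] [[-0.02220493 -0.99967143  0.01280534]
 [-0.98115621  0.01933107 -0.19224671]
 [ 0.191936   -0.01683286 -0.98126308]] [0.015844   0.57054651 1.17600762] [0.33442886 0.02460509 1.26345566]
```

View pics/scene0.png

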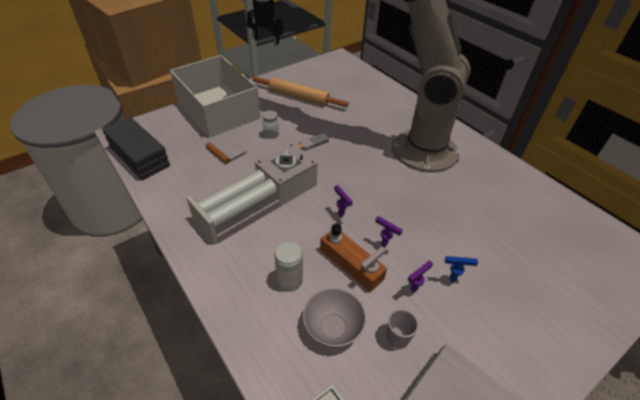

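View pics/top0.png

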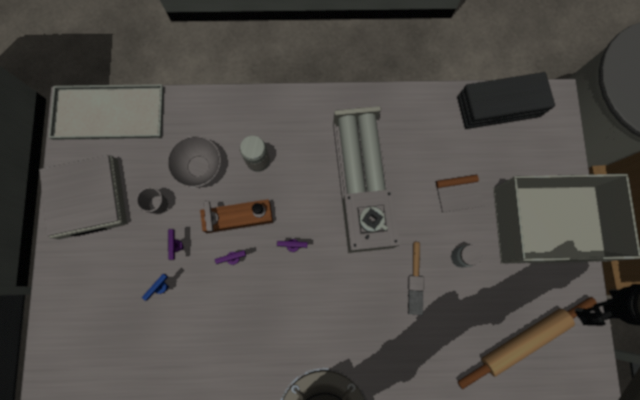

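Run:
```python
import cv2,numpy as np
t=cv2.imread("pics/top0.png"); s=cv2.imread("pics/scene0.png")
f=lambda im,x,y,w,h,k:cv2.convertScaleAbs(cv2.resize(im[y:y+h,x:x+w],None,fx=k,fy=k,interpolation=cv2.INTER_CUBIC),alpha=1.5)
a=f(t,190,185,100,60,6); b=f(t,330,180,80,80,6); c=f(s,310,210,90,85,6); d=f(s,250,140,75,60,8)
cv2.imwrite("pics/a.png",a);cv2.imwrite("pics/b.png",b);cv2.imwrite("pics/c.png",c);cv2.imwrite("pics/d.png",d)
```

```text
(no output)
```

View pics/a.png

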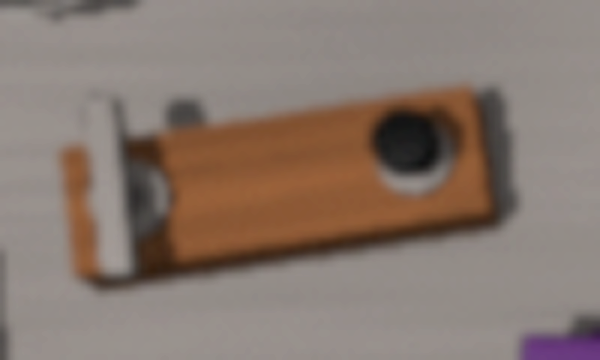

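View pics/b.png

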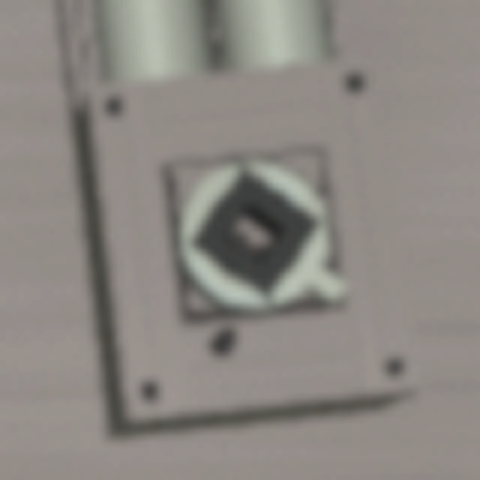

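View pics/c.png

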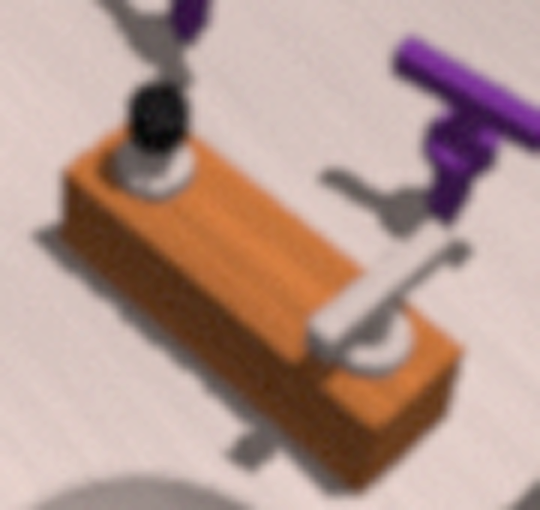

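View pics/d.png

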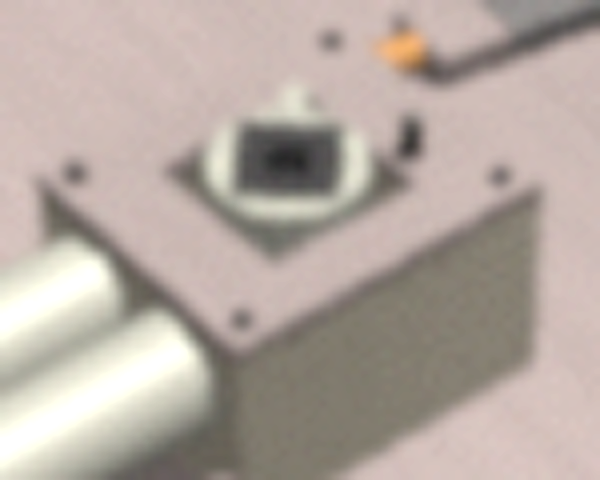

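```bash
cat > h.py <<'E'
import numpy as np,cv2
def load(n):
    f=np.load(n); return {k:f[k] for k in f.files}
def ray(f,uv,z):
    uv=np.atleast_2d(uv).astype(float)
    d=np.c_[uv,np.ones(len(uv))]@np.linalg.inv(f["intrinsics"]).T@f["R"]
    c=-f["R"].T@f["t"]
    return c+d*((z-c[2])/d[:,2])[:,None]
def pts(f):
    h,w=f["z_map"].shape; v,u=np.mgrid[:h,:w]; Z=f["z_map"]
    P=np.stack([u,v,np.ones_like(u)],-1)@np.linalg.inv(f["intrinsics"]).T*Z[...,None]
    return (P-f["t"])@f["R"]
def proj(f,X):
    p=(np.atleast_2d(X)@f["R"].T+f["t"])@f["intrinsics"].T; return p[:,:2]/p[:,2:]
E
python3 - <<'E'
from h import *
for n,(x,y,w,h) in (("top",(195,190,40,50)),("scene",(350,235,45,45))):
    f=load(n+"0.npz");P=pts(f)
    m=np.zeros(P.shape[:2],bool);m[y:y+h,x:x+w]=1
    m&=(P[...,2]>.098)&(P[...,2]<.125)
    c=f["color"].astype(int); m&=(c.max(2)-c.min(2)<40)
    Q=P[m]; print(n,m.sum(),Q[:,2].mean(),np.percentile(Q[:,2],[5,50,95]))
    uv=np.argwhere(m)[:,::-1]
    (cx,cy),sz,a=cv2.minAreaRect((Q[:,:2]*1000).astype(np.float32)); print("rect mm",cx,cy,sz,a)
    q=Q[:,:2]-Q[:,:2].mean(0);e=np.linalg.svd(q,full_matrices=False)[2][0];print("mean",Q[:,:2].mean(0),"dir deg",np.degrees(np.arctan2(e[1],e[0])))
f=load("top0.npz")
k=lambda pts,o:np.array(pts)/6-0.5+1/12.+np.array(o)
c=ray(f,k([(88,92),(118,98),(132,275),(103,278)],(190,185)),.106);print("bar corners",c, c.mean(0))
c=ray(f,k([(243,170),(317,218),(268,292),(193,242)],(330,180)),.11);print("hole",c,c.mean(0))
print("circle rim nose",ray(f,k([(335,290)],(330,180)),.11))
print("post",ray(f,k([(222,342)],(330,180)),.11),ray(f,k([(222,338)],(330,180)),.116))
c=ray(f,k([(113,106),(355,82),(395,367),(150,391)],(330,180)),.1);print("screws",c,c.mean(0))
g=load("scene0.npz")
k8=lambda pts,o:np.array(pts)/8-0.5+1/16.+np.array(o)
c=ray(g,k8([(237,125),(343,125),(338,192),(232,192)],(250,140)),.11);print("hole scene",c,c.mean(0))
c=ray(g,k8([(73,172),(500,177),(240,320),(332,40)],(250,140)),.1);print("screws scene",c,c.mean(0))
E
```

```text
top 174 0.10509209644132131 [0.10126935 0.10504074 0.1088617 ]
rect mm 527.0145263671875 296.12677001953125 (80.63717651367188, 14.326180458068848) 7.461595058441162
mean [0.52587395 0.29576207] dir deg -172.48567360729345
scene 172 0.10491781591083751 [0.09957738 0.10515971 0.10841794]
rect mm 528.6149291992188 296.2460632324219 (82.29692840576172, 14.132782936096191) 8.686583518981934
mean [0.53007673 0.29735276] dir deg 7.693492377541404
bar corners [[0.56973714 0.30462344 0.106     ]
 [0.56678871 0.2914137  0.106     ]
 [0.4883585  0.28344085 0.106     ]
 [0.48730648 0.29594756 0.106     ]] [0.52804771 0.29385639 0.106     ]
hole [[ 0.53888828 -0.13186398  0.11      ]
 [ 0.51693506 -0.16331366  0.11      ]
 [ 0.48481656 -0.14034071  0.11      ]
 [ 0.50743581 -0.1085953   0.11      ]] [ 0.51201893 -0.13602842  0.11      ]
circle rim nose [[ 0.48509347 -0.16957123  0.11      ]]
post [[ 0.46343372 -0.11937204  0.11      ]] [[ 0.46449131 -0.11869781  0.116     ]]
screws [[ 0.57067635 -0.0766795   0.1       ]
 [ 0.57947161 -0.18497265  0.1       ]
 [ 0.45204269 -0.19575368  0.1       ]
 [ 0.44382108 -0.08832136  0.1       ]] [ 0.51150293 -0.1364318   0.1       ]
hole scene [[ 0.51651051 -0.16319185  0.11      ]
 [ 0.48212572 -0.13951579  0.11      ]
 [ 0.50571152 -0.10761641  0.11      ]
 [ 0.5393463  -0.13080722  0.11      ]] [ 0.51092351 -0.13528282  0.11      ]
screws scene [[ 0.5786663  -0.18588142  0.1       ]
 [ 0.44239406 -0.08835812  0.1       ]
 [ 0.56977609 -0.07795633  0.1       ]
 [ 0.44981659 -0.19643579  0.1       ]] [ 0.51016326 -0.13715791  0.1       ]
```

```bash
cat > go.py <<'E'
import sys,numpy as np
from bench import r
from scipy.spatial.transform import Rotation as Ro
def st():
    o=r.get_obs(); R=Ro.from_rotvec(o["orientation"]).as_matrix()
    yaw=np.degrees(np.arctan2(R[1,0],R[0,0]))
    print("t",round(float(o["clock"]),2),"p",np.round(o["tcp_pos"],4),"yaw",round(yaw,2),"zax",np.round(R[:,2],4),"F",np.round(o["contact_force"],1),"M",np.round(o["moment"],2),"w",round(float(o["grip_width"]),4),"q",np.round(o["joints"],2))
    return np.array(o["tcp_pos"]),R,yaw
def to(p,yaw=None):
    q,R,y=st()
    d=R.T@(np.array(p)-q); print("d units",np.round(d/.12,4),"mm",np.round(d*1000,1),"rows>=",np.linalg.norm(d)/.05)
    if yaw is None: yaw=y
    c,s=np.cos(np.radians(yaw)),np.sin(np.radians(yaw))
    T=np.array([[c,s,0],[s,-c,0],[0,0,-1]])
    w=Ro.from_matrix(R.T@T).as_rotvec(); print("twist deg",np.round(np.degrees(w),2),"units",np.round(np.degrees(w)/120,4))
E
python3 - <<'E'
from go import *
to([.528,.2955,.405],-82.4)
to([.52,-.16,.405],-82.4)
E
```

```text
t 0.1 p [ 0.2861 -0.6111  0.4038] yaw -64.91 zax [-8.0e-04  1.5e-03 -1.0e+00] F [ 0.9  0.1 -0.9] M [-0.02  0.07 -0.02] w 0.0855 q [ 1.02  0.48  0.02  1.56 -0.01  1.11 -0.08]
d units [-5.9877e+00 -5.0290e+00 -3.0000e-04] mm [-718.5 -603.5   -0. ] rows>= 18.76662448898778
twist deg [ 0.02  0.09 17.49] units [0.0002 0.0008 0.1457]
t 0.1 p [ 0.2861 -0.6111  0.4038] yaw -64.91 zax [-8.0e-04  1.5e-03 -1.0e+00] F [ 0.9  0.1 -0.9] M [-0.02  0.07 -0.02] w 0.0855 q [ 1.02  0.48  0.02  1.56 -0.01  1.11 -0.08]
d units [-2.5782 -3.3593 -0.0058] mm [-309.4 -403.1   -0.7] rows>= 10.162999584819012
twist deg [ 0.02  0.09 17.49] units [0.0002 0.0008 0.1457]
```

apply_moves --dp '[[-0.215,-0.28,0],[-0.215,-0.28,0],[-0.215,-0.28,0],[-0.215,-0.28,0],[-0.215,-0.28,0],[-0.215,-0.28,0],[-0.215,-0.28,0],[-0.215,-0.28,0],[-0.215,-0.28,0],[-0.215,-0.28,0],[-0.215,-0.28,0],[-0.215,-0.28,0]]' --twist '[[0,0,0],[0,0,0],[0,0,0],[0,0,0],[0,0,0],[0,0,0],[0,0,0],[0,0,0],[0,0,0],[0,0,0],[0,0,0],[0,0,0]]' --jaw '[0,0,0,0,0,0,0,0,0,0,0,0]'

```text
clock: 1.3
tcp_pos: [0.5238, -0.1495, 0.3982]
orientation: [2.636, -1.703, -0.014]
contact_force: [0.9, -0.9, -0.5]
grip_width: 0.0859
```

Run:
```python
from go import *
to([.528,.2955,.405],-82.4)
```

```text
t 1.3 p [ 0.5238 -0.1495  0.3982] yaw -65.75 zax [-0.0096  0.002  -1.    ] F [ 0.9 -0.9 -0.5] M [-0.06 -0.06 -0.01] w 0.0859 q [ 0.33  0.28 -0.21  1.86  0.07  1.01 -1.05]
d units [-3.3674 -1.5547 -0.0497] mm [-404.1 -186.6   -6. ] rows>= 8.902296557088535
twist deg [ 0.5   0.26 16.66] units [0.0042 0.0022 0.1388]
```

apply_moves --dp '[[-0.337,-0.155,-0.005],[-0.337,-0.155,-0.005],[-0.337,-0.155,-0.005],[-0.337,-0.155,-0.005],[-0.337,-0.155,-0.005],[-0.337,-0.155,-0.005],[-0.337,-0.155,-0.005],[-0.337,-0.155,-0.005],[-0.337,-0.155,-0.005],[-0.3,-0.14,-0.005],[0,0,0],[0,0,0],[0,0,0]]' --twist '[[0,0,0],[0,0,0],[0,0,0],[0,0,0],[0,0,0],[0,0,0],[0,0,0],[0,0,0],[0,0,0],[0,0,0],[0.004,0.002,0.05],[0,0,0.05],[0,0,0.04]]' --jaw '[0,0,0,0,0,0,0,0,0,0,0,0,0]'

```text
clock: 2.6
tcp_pos: [0.5232, 0.3169, 0.4008]
orientation: [2.361, -2.069, -0.011]
contact_force: [-0.2, -0.5, -0.4]
grip_width: 0.0854
```

Run:
```python
from go import *
to([.528,.2955,.29],-82.6)
```

```text
t 2.6 p [0.5232 0.3169 0.4008] yaw -82.46 zax [-0.0067  0.0033 -1.    ] F [-0.2 -0.5 -0.4] M [ 0.01  0.02 -0.03] w 0.0854 q [-0.38  0.4  -0.35  1.7   0.14  1.07 -2.21]
d units [ 0.1856 -0.0217  0.9225] mm [ 22.3  -2.6 110.7] rows>= 2.2589392317825085
twist deg [0.36 0.23 0.14] units [0.003  0.002  0.0012]
```

apply_moves --dp '[[0.18,-0.02,0],[0,0,0.3],[0,0,0.3],[0,0,0.25],[0,0,0]]' --twist '[[0.003,0.002,0.001],[0,0,0],[0,0,0],[0,0,0],[0,0,0]]' --jaw '[0,0,0,0,0]'

```text
clock: 3.1
tcp_pos: [0.5304, 0.29, 0.2959]
orientation: [2.362, -2.071, 0.007]
contact_force: [0.3, -0.5, 0.0]
grip_width: 0.0856
```

Run:
```python
from go import *
import cv2
to([.528,.2955,.252],-82.6)
for n in("scene","top"):
    f=r.grab_frame(n); im=f["color"][:,:,::-1]
    x,y=((300,170) if n=="scene" else (150,140))
    cv2.imwrite(f"pics/{n}1.png",cv2.resize(im[y:y+130,x:x+130],None,fx=4,fy=4))
```

```text
t 3.1 p [0.5304 0.29   0.2959] yaw -82.47 zax [ 0.0032 -0.0029 -1.    ] F [ 0.3 -0.5  0. ] M [-0.03  0.09  0.01] w 0.0856 q [-0.37  0.5  -0.32  1.81  0.2   0.86 -2.22]
d units [-0.0495  0.0144  0.3658] mm [-5.9  1.7 43.9] rows>= 0.8867079653832339
twist deg [-0.16 -0.19  0.13] units [-0.0013 -0.0016  0.0011]
```

View pics/scene1.png

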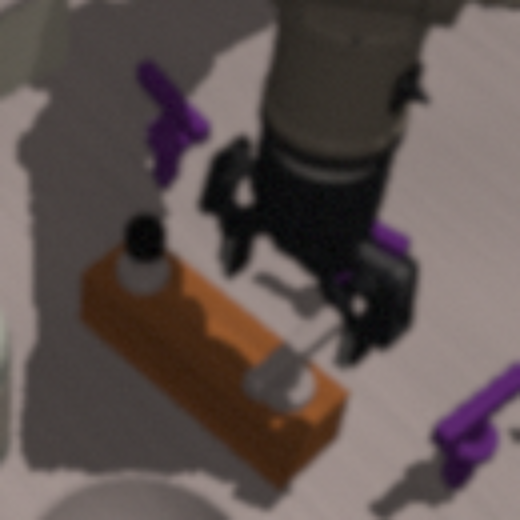

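apply_moves --dp '[[-0.04,0.012,0.1],[-0.01,0,0.15],[0,0,0.11],[0,0,0]]' --twist '[[-0.001,-0.001,0.001],[0,0,0],[0,0,0],[0,0,0]]' --jaw '[0,0,0,0]'

```text
clock: 3.6
tcp_pos: [0.5321, 0.2989, 0.2608]
orientation: [-2.347, 2.063, -0.009]
contact_force: [-0.4, -0.7, -1.0]
grip_width: 0.0851
```

Run:
```python
from go import *
to([.528,.2955,.252],-82.6)
```

```text
t 3.6 p [0.5321 0.2989 0.2608] yaw -82.63 zax [ 0.0155  0.0087 -0.9998] F [-0.4 -0.7 -1. ] M [-0.02  0.06 -0.01] w 0.0851 q [-0.39  0.55 -0.3   1.82  0.23  0.78 -2.25]
d units [0.0239 0.0384 0.0727] mm [2.9 4.6 8.7] rows>= 0.20548927884434395
twist deg [-0.94  0.38 -0.03] units [-0.0079  0.0032 -0.0003]
```

apply_moves --dp '[[0.024,0.038,0.05],[0,0,0.02],[0,0,0]]' --twist '[[-0.008,0.003,0],[0,0,0],[0,0,0]]' --jaw '[0,0,0]'

```text
clock: 3.9
tcp_pos: [0.5281, 0.2958, 0.2533]
orientation: [-2.359, 2.073, 0.001]
contact_force: [-0.1, 0.9, -0.7]
grip_width: 0.0853
```

Run:
```python
from go import *
to([.528,.2955,.252],-82.6)
```

```text
t 3.9 p [0.5281 0.2958 0.2533] yaw -82.61 zax [ 2.e-04  9.e-04 -1.e+00] F [-0.1  0.9 -0.7] M [0.04 0.02 0.01] w 0.0853 q [-0.38  0.56 -0.3   1.83  0.23  0.78 -2.25]
d units [0.0023 0.0009 0.0112] mm [0.3 0.1 1.3] rows>= 0.0275554100073888
twist deg [-0.02  0.05 -0.01] units [-0.0002  0.0004 -0.0001]
```

Well placed. Close firmly.

apply_moves --dp '[[0,0,0.01],[0,0,0],[0,0,0],[0,0,0],[0,0,0],[0,0,0],[0,0,0],[0,0,0]]' --twist '[[0,0,0],[0,0,0],[0,0,0],[0,0,0],[0,0,0],[0,0,0],[0,0,0],[0,0,0]]' --jaw '[120,180,255,255,255,255,255,255]' --grip_force 60

```text
clock: 4.7
tcp_pos: [0.5288, 0.2953, 0.2533]
orientation: [-2.358, 2.073, -0.002]
contact_force: [0.0, -0.3, 0.2]
grip_width: 0.0131
```

Run:
```python
from go import *
to([.528,.2955,.42],-82.6)
```

```text
t 4.7 p [0.5288 0.2953 0.2533] yaw -82.66 zax [ 2.1e-03  8.0e-04 -1.0e+00] F [ 0.  -0.3  0.2] M [-0.09 -0.02 -0.  ] w 0.0131 q [-0.38  0.56 -0.3   1.83  0.23  0.78 -2.25]
d units [-0.003   0.0031 -1.3889] mm [  -0.4    0.4 -166.7] rows>= 3.3334148585168197
twist deg [-0.13  0.03 -0.06] units [-0.001   0.0003 -0.0005]
```

apply_moves --dp '[[0,0,-0.06],[0,0,-0.12],[0,0,-0.2],[0,0,-0.25],[0,0,-0.25],[0,0,-0.25],[0,0,-0.15],[0,0,0],[0,0,0]]' --twist '[[0,0,0],[0,0,0],[0,0,0],[0,0,0],[0,0,0],[0,0,0],[0,0,0],[0,0,0],[0,0,0]]' --jaw '[255,255,255,255,255,255,255,255,255]'

```text
clock: 5.6
tcp_pos: [0.5262, 0.2952, 0.4163]
orientation: [-2.362, 2.071, 0.002]
contact_force: [0.1, 0.3, -4.8]
grip_width: 0.0128
```

Run:
```python
from go import *
import cv2
to([.512,-.136,.42],-35.5)
for n in("scene","top"):
    f=r.grab_frame(n); im=f["color"][:,:,::-1]; np.savez(f"{n}2.npz",**f)
    x,y=((300,130) if n=="scene" else (150,140))
    cv2.imwrite(f"pics/{n}2.png",cv2.resize(im[y:y+150,x:x+150],None,fx=4,fy=4))
```

```text
t 5.6 p [0.5262 0.2952 0.4163] yaw -82.51 zax [-8.e-04  1.e-03 -1.e+00] F [ 0.1  0.3 -4.8] M [-0.02 -0.01  0.04] w 0.0128 q [-0.35  0.37 -0.35  1.7   0.14  1.09 -2.17]
d units [ 3.547   0.586  -0.0346] mm [425.6  70.3  -4.1] rows>= 8.628493948809707
twist deg [ 1.000e-02  7.000e-02 -4.701e+01] units [ 1.000e-04  6.000e-04 -3.918e-01]
```

View pics/scene2.png

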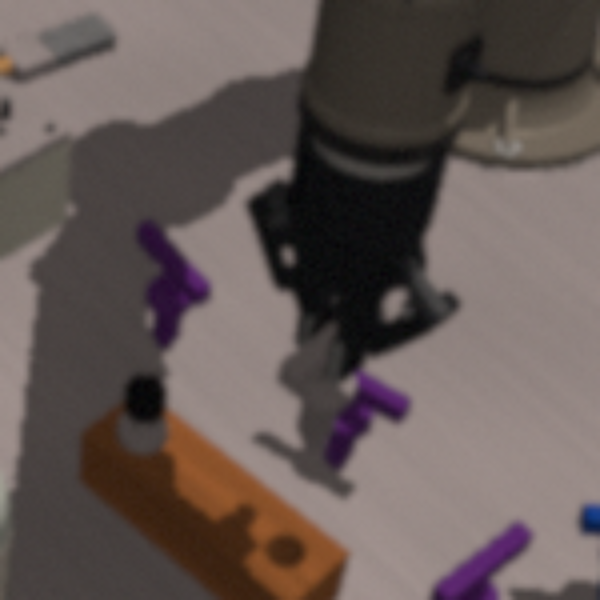

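View pics/top2.png

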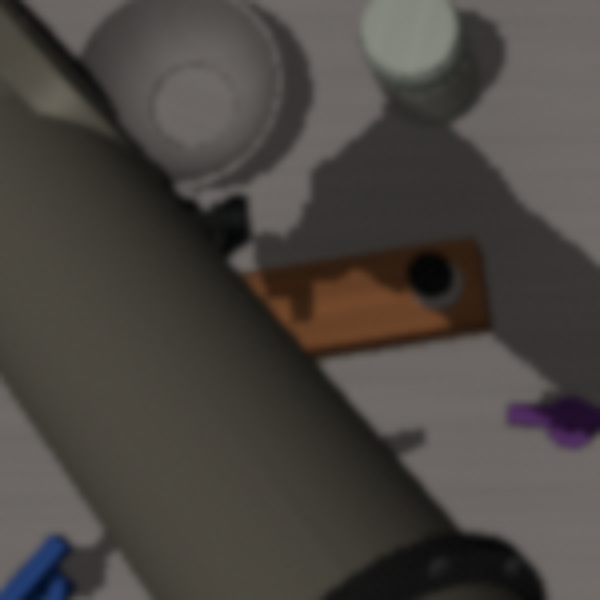

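apply_moves --dp '[[0.2,0.033,0],[0.37,0.061,0],[0.37,0.061,0],[0.37,0.061,0],[0.37,0.061,0],[0.37,0.061,0],[0.37,0.061,0],[0.37,0.061,0],[0.3,0.05,0],[0.15,0.025,0],[0,0,0],[0,0,0],[0,0,0],[0,0,0],[0,0,0],[0,0,0],[0,0,0],[0,0,0]]' --twist '[[0,0,0],[0,0,0],[0,0,0],[0,0,0],[0,0,0],[0,0,0],[0,0,0],[0,0,0],[0,0,0],[0,0,0],[0,0,-0.056],[0,0,-0.056],[0,0,-0.056],[0,0,-0.056],[0,0,-0.056],[0,0,-0.056],[0,0,-0.03],[0,0,0]]' --jaw '[255,255,255,255,255,255,255,255,255,255,255,255,255,255,255,255,255,255]'

```text
clock: 7.5
tcp_pos: [0.5049, -0.1154, 0.3885]
orientation: [2.969, -0.985, -0.073]
contact_force: [-0.8, 0.5, -4.6]
grip_width: 0.0133
```

Run:
```python
from go import *
import cv2
to([.512,-.136,.40],-35.5)
for n in("scene","top"):
    f=r.grab_frame(n); im=f["color"][:,:,::-1]; np.savez(f"{n}3.npz",**f)
    x,y=((210,60) if n=="scene" else (300,140))
    cv2.imwrite(f"pics/{n}3.png",cv2.resize(im[y:y+150,x:x+150],None,fx=4,fy=4))
```

```text
t 7.5 p [ 0.5049 -0.1154  0.3885] yaw -36.75 zax [-0.0484  0.003  -0.9988] F [-0.8  0.5 -4.6] M [ 0.   -0.16 -0.02] w 0.0133 q [ 0.34  0.27 -0.28  1.91  0.08  1.02 -0.62]
d units [ 0.146   0.1046 -0.099 ] mm [ 17.5  12.6 -11.9] rows>= 0.49229693458672213
twist deg [ 1.5   2.34 -1.22] units [ 0.0125  0.0195 -0.0102]
```

View pics/scene3.png

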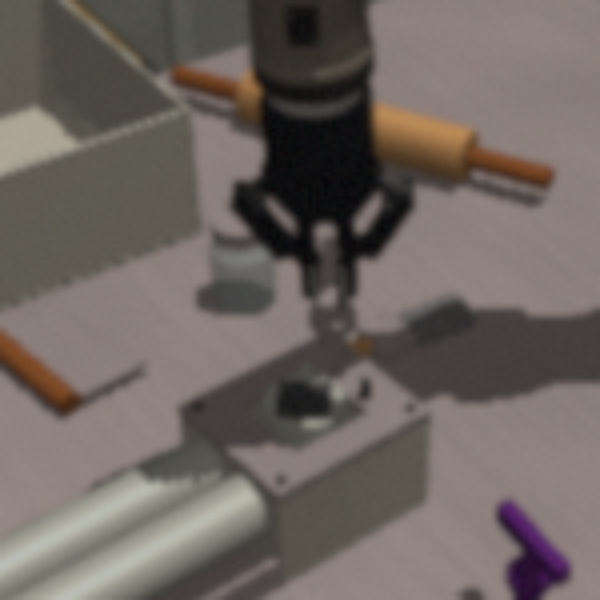

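View pics/top3.png

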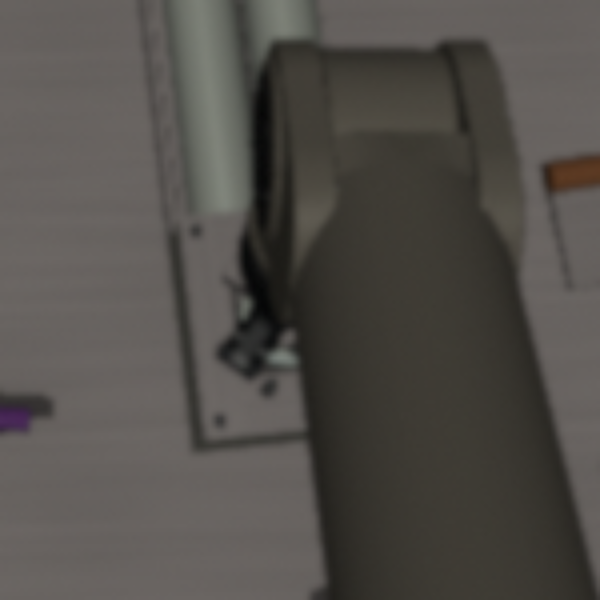

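apply_moves --dp '[[0.1,0.06,-0.09],[0.04,0.04,0],[0,0,0]]' --twist '[[0.0125,0.0195,-0.01],[0,0,0],[0,0,0]]' --jaw '[255,255,255]'

```text
clock: 7.9
tcp_pos: [0.5114, -0.1351, 0.3977]
orientation: [2.989, -0.967, -0.004]
contact_force: [-0.1, 0.3, -4.2]
grip_width: 0.0132
```

Run:
```python
from go import *
to([.512,-.136,.40],-35.5)
```

```text
t 7.9 p [ 0.5114 -0.1351  0.3977] yaw -35.84 zax [-2.8e-03  6.0e-04 -1.0e+00] F [-0.1  0.3 -4.2] M [-0.07  0.06 -0.09] w 0.0132 q [ 0.37  0.26 -0.27  1.9   0.08  1.   -0.56]
d units [ 0.008   0.0033 -0.0189] mm [ 1.   0.4 -2.3] rows>= 0.049986287883269837
twist deg [ 0.06  0.15 -0.34] units [ 0.0005  0.0013 -0.0029]
```

Run:
```python
from go import *
from h import *
f=r.grab_frame("scene"); im=f["color"][:,:,::-1].copy()
o=r.get_obs();p=np.array(o["tcp_pos"]);R=Ro.from_rotvec(o["orientation"]).as_matrix()
X=[p+R[:,2]*a for a in(.156,.187,.197,.249)]+[np.array([.5115,-.136,.11])]
uv=proj(f,np.array(X));print(uv)
x,y=230,110
k=6;c=cv2.resize(im[y:y+90,x:x+110],None,fx=k,fy=k,interpolation=cv2.INTER_CUBIC)
c=cv2.convertScaleAbs(c,alpha=1.6)
for u in uv: cv2.circle(c,tuple(int(t) for t in (u-[x,y]+.5)*k),3,(0,0,255),-1)
cv2.imwrite("pics/s4.png",c)
```

```text
[[284.1524129  124.92796607]
 [284.52292734 133.5370567 ]
 [284.63953509 136.24649691]
 [285.22421742 149.83188683]
 [285.22502841 159.27410519]]
```

View pics/s4.png

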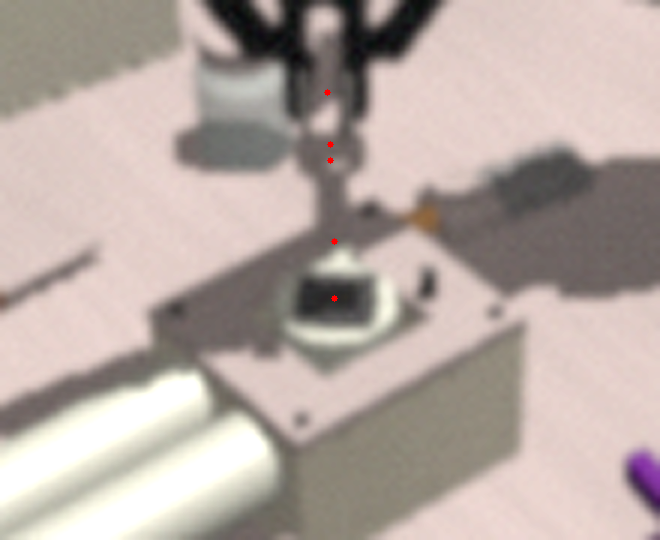

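apply_moves --dp '[[0.003,0.003,0.1],[0,0,0.1],[0,0,0.05],[0,0,0]]' --twist '[[0,0.001,-0.003],[0,0,0],[0,0,0],[0,0,0]]' --jaw '[255,255,255,255]'

```text
clock: 8.35
tcp_pos: [0.5107, -0.1336, 0.3634]
orientation: [2.992, -0.955, -0.008]
contact_force: [0.2, 1.0, -4.2]
grip_width: 0.0129
```

Run:
```python
from go import *
to([.5115,-.136,.355],-35.5)
```

```text
t 8.35 p [ 0.5107 -0.1336  0.3634] yaw -35.4 zax [-0.0052  0.001  -1.    ] F [ 0.2  1.  -4.2] M [0.02 0.   0.02] w 0.0129 q [ 0.36  0.3  -0.27  1.93  0.1   0.93 -0.57]
d units [0.0174 0.0126 0.0697] mm [2.1 1.5 8.4] rows>= 0.1749911135928009
twist deg [0.13 0.28 0.1 ] units [0.0011 0.0023 0.0008]
```

apply_moves --dp '[[0.016,0.012,0.02],[0,0,0.025],[0,0,0.025],[0,0,0]]' --twist '[[0.001,0.0023,0.001],[0,0,0],[0,0,0],[0,0,0]]' --jaw '[255,255,255,255]'

```text
clock: 8.75
tcp_pos: [0.5116, -0.1358, 0.354]
orientation: [2.992, -0.958, -0.0]
contact_force: [0.8, 0.3, -4.8]
grip_width: 0.0132
```

Run:
```python
from go import *
to([.5115,-.136,.348],-35.5)
```

```text
t 8.75 p [ 0.5116 -0.1358  0.354 ] yaw -35.52 zax [-1.e-04  0.e+00 -1.e+00] F [ 0.8  0.3 -4.8] M [ 0.01 -0.01  0.  ] w 0.0132 q [ 0.36  0.31 -0.26  1.94  0.1   0.9  -0.57]
d units [0.0001 0.0018 0.0504] mm [0.  0.2 6. ] rows>= 0.12103989882285346
twist deg [ 0.    0.   -0.02] units [ 0.      0.     -0.0002]
```

apply_moves --dp '[[0,0.002,0.02],[0,0,0.02],[0,0,0.02],[0,0,0]]' --twist '[[0,0,0],[0,0,0],[0,0,0],[0,0,0]]' --jaw '[255,255,255,255]'

```text
clock: 9.15
tcp_pos: [0.5113, -0.1355, 0.3468]
orientation: [-2.992, 0.958, 0.001]
contact_force: [-0.4, 0.5, -3.7]
grip_width: 0.0132
```

Run:
```python
from go import *
to([.5115,-.136,.344],-35.5)
```

```text
t 9.15 p [ 0.5113 -0.1355  0.3468] yaw -35.51 zax [-5.e-04  6.e-04 -1.e+00] F [-0.4  0.5 -3.7] M [0.15 0.14 0.01] w 0.0132 q [ 0.36  0.32 -0.26  1.95  0.11  0.89 -0.58]
d units [0.0041 0.0023 0.0231] mm [0.5 0.3 2.8] rows>= 0.05656059658450529
twist deg [-0.01  0.04 -0.01] units [-0.0001  0.0004 -0.0001]
```

apply_moves --dp '[[0,0,0.02],[0,0,0.02],[0,0,0]]' --twist '[[0,0,0],[0,0,0],[0,0,0]]' --jaw '[255,255,255]'

```text
clock: 9.45
tcp_pos: [0.5111, -0.1355, 0.3414]
orientation: [-2.992, 0.958, 0.002]
contact_force: [-1.4, 0.1, -4.6]
grip_width: 0.0133
```

Run:
```python
from go import *
to([.5115,-.136,.34],-35.5)
```

```text
t 9.45 p [ 0.5111 -0.1355  0.3414] yaw -35.51 zax [-9.e-04  6.e-04 -1.e+00] F [-1.4  0.1 -4.6] M [ 0.2   0.18 -0.04] w 0.0133 q [ 0.36  0.33 -0.26  1.95  0.11  0.88 -0.58]
d units [0.0049 0.0015 0.0119] mm [0.6 0.2 1.4] rows>= 0.031046345878422664
twist deg [ 0.    0.06 -0.01] units [ 0.      0.0005 -0.0001]
```

apply_moves --dp '[[0,0,0.025],[0,0,0.025],[0,0,0.025],[0,0,0.025]]' --twist '[[0,0,0],[0,0,0],[0,0,0],[0,0,0]]' --jaw '[255,255,255,255]'

```text
clock: 9.85
tcp_pos: [0.5112, -0.1355, 0.3288]
orientation: [-2.992, 0.958, 0.001]
contact_force: [-1.0, 0.1, -3.7]
grip_width: 0.0128
```

Run:
```python
from go import *
to([.5113,-.1355,.307],-35.5)
```

```text
t 9.85 p [ 0.5112 -0.1355  0.3288] yaw -35.52 zax [-6.e-04  6.e-04 -1.e+00] F [-1.   0.1 -3.7] M [ 0.16  0.23 -0.09] w 0.0128 q [ 0.36  0.34 -0.26  1.96  0.12  0.85 -0.59]
d units [ 0.0012 -0.0002  0.1815] mm [ 0.1 -0.  21.8] rows>= 0.43558914632927326
twist deg [-0.01  0.05 -0.02] units [-0.0001  0.0004 -0.0001]
```

apply_moves --dp '[[0,0,0.03],[0,0,0.03],[0,0,0.03],[0,0,0.03],[0,0,0]]' --twist '[[0,0,0],[0,0,0],[0,0,0],[0,0,0],[0,0,0]]' --jaw '[255,255,255,255,255]'

```text
clock: 10.35
tcp_pos: [0.5111, -0.1356, 0.3124]
orientation: [-2.992, 0.958, 0.002]
contact_force: [-0.0, 0.9, -4.1]
grip_width: 0.0129
```

Run:
```python
from go import *
to([.5113,-.1355,.307],-35.5)
```

```text
t 10.35 p [ 0.5111 -0.1356  0.3124] yaw -35.51 zax [-1.1e-03  6.0e-04 -1.0e+00] F [-0.   0.9 -4.1] M [ 0.09  0.13 -0.04] w 0.0129 q [ 0.35  0.37 -0.26  1.98  0.12  0.82 -0.59]
d units [ 0.0009 -0.0013  0.0448] mm [ 0.1 -0.2  5.4] rows>= 0.10766489547902056
twist deg [ 0.01  0.07 -0.01] units [ 0.0001  0.0006 -0.0001]
```

apply_moves --dp '[[0,0,0.015],[0,0,0.015],[0,0,0.01],[0,0,0]]' --twist '[[0,0,0],[0,0,0],[0,0,0],[0,0,0]]' --jaw '[255,255,255,255]'

```text
clock: 10.75
tcp_pos: [0.5112, -0.1356, 0.3073]
orientation: [-2.992, 0.958, 0.002]
contact_force: [-1.8, 0.6, -4.4]
grip_width: 0.013
```

Run:
```python
from go import *
to([.5113,-.1355,.307],-35.5)
```

```text
t 10.75 p [ 0.5112 -0.1356  0.3073] yaw -35.52 zax [-1.e-03  7.e-04 -1.e+00] F [-1.8  0.6 -4.4] M [ 0.17  0.17 -0.06] w 0.013 q [ 0.35  0.37 -0.26  1.98  0.13  0.8  -0.6 ]
d units [ 0.0003 -0.0009  0.0025] mm [ 0.  -0.1  0.3] rows>= 0.0063568178106040985
twist deg [ 0.    0.07 -0.02] units [ 0.      0.0006 -0.0002]
```

apply_moves --dp '[[0,0,0.01],[0,0,0.005]]' --twist '[[0,0,0],[0,0,0]]' --jaw '[255,255]'

```text
clock: 10.95
tcp_pos: [0.5113, -0.1355, 0.3072]
orientation: [2.992, -0.959, -0.002]
contact_force: [-2.6, 1.0, 0.5]
grip_width: 0.0128
```

Run:
```python
from go import *
to([.5113,-.1355,.306],-35.5)
```

```text
t 10.95 p [ 0.5113 -0.1355  0.3072] yaw -35.55 zax [-1.e-03  2.e-04 -1.e+00] F [-2.6  1.   0.5] M [ 0.3   0.76 -0.  ] w 0.0128 q [ 0.35  0.37 -0.26  1.98  0.13  0.8  -0.6 ]
d units [-0.0003 -0.0001  0.0103] mm [-0.  -0.   1.2] rows>= 0.024648817034652597
twist deg [ 0.02  0.05 -0.05] units [ 0.0002  0.0004 -0.0004]
```

apply_moves --dp '[[0,0,0],[0,0,0],[0,0,0]]' --twist '[[0,0,0.015],[0,0,0.015],[0,0,0.015]]' --jaw '[255,255,255]'

```text
clock: 11.25
tcp_pos: [0.5111, -0.1356, 0.3073]
orientation: [2.939, -1.109, -0.002]
contact_force: [-2.1, 1.2, 0.2]
grip_width: 0.0132
```

Run:
```python
from go import *
to([.5113,-.1355,.3075],-45)
```

```text
t 11.25 p [ 0.5111 -0.1356  0.3073] yaw -41.34 zax [-1.1e-03  1.0e-04 -1.0e+00] F [-2.1  1.2  0.2] M [0.18 0.63 0.12] w 0.0132 q [ 0.33  0.37 -0.23  1.98  0.12  0.8  -0.69]
d units [ 0.0007 -0.0014 -0.002 ] mm [ 0.1 -0.2 -0.2] rows>= 0.0061936779019324045
twist deg [0.04 0.05 3.66] units [0.0003 0.0004 0.0305]
```

apply_moves --dp '[[0,0,0],[0,0,0],[0,0,0],[0,0,0],[0,0,0],[0,0,0],[0,0,0],[0,0,0],[0,0,0]]' --twist '[[0,0,0.015],[0,0,0.015],[0,0,0.015],[0,0,0.015],[0,0,0.015],[0,0,0.015],[0,0,0.015],[0,0,0.015],[0,0,0.015]]' --jaw '[255,255,255,255,255,255,255,255,255]'

```text
clock: 12.15
tcp_pos: [0.5115, -0.1358, 0.3073]
orientation: [2.734, -1.544, 0.001]
contact_force: [-1.8, 0.7, -1.2]
grip_width: 0.0128
```

Run:
```python
from go import *
to([.5112,-.1356,.3073],-78)
```

```text
t 12.15 p [ 0.5115 -0.1358  0.3073] yaw -58.9 zax [-4.0e-04 -1.7e-03 -1.0e+00] F [-1.8  0.7 -1.2] M [0.2  0.4  0.12] w 0.0128 q [ 0.28  0.37 -0.17  1.98  0.09  0.8  -0.97]
d units [-0.0028  0.0012 -0.0001] mm [-0.3  0.1 -0. ] rows>= 0.007278873298581573
twist deg [ 0.06 -0.08 19.1 ] units [ 0.0005 -0.0007  0.1591]
```

apply_moves --dp '[[0,0,0.001],[0,0,0],[0,0,0],[0,0,0],[0,0,0],[0,0,0],[0,0,0],[0,0,0],[0,0,0],[0,0,0]]' --twist '[[0,0,0.015],[0,0,0.015],[0,0,0.015],[0,0,0.015],[0,0,0.015],[0,0,0.015],[0,0,0.015],[0,0,0.015],[0,0,0.015],[0,0,0.015]]' --jaw '[255,255,255,255,255,255,255,255,255,255]'

```text
clock: 13.15
tcp_pos: [0.5118, -0.1362, 0.3073]
orientation: [2.432, -1.984, 0.004]
contact_force: [-2.1, -0.1, -1.2]
grip_width: 0.0132
```

Run:
```python
from go import *
to([.5112,-.1356,.3073],-82)
```

```text
t 13.15 p [ 0.5118 -0.1362  0.3073] yaw -78.42 zax [ 0.     -0.0039 -1.    ] F [-2.1 -0.1 -1.2] M [0.35 0.35 0.14] w 0.0132 q [ 0.22  0.36 -0.09  1.99  0.05  0.79 -1.27]
d units [-0.0057  0.0041 -0.    ] mm [-0.7  0.5 -0. ] rows>= 0.016902893682492967
twist deg [ 0.04 -0.22  3.58] units [ 0.0003 -0.0018  0.0298]
```

apply_moves --dp '[[-0.004,0.003,0],[0,0,0],[0,0,0],[0,0,0]]' --twist '[[0,-0.002,0.008],[0,0,0.008],[0,0,0.008],[0,0,0.008]]' --jaw '[255,255,255,255]'

```text
clock: 13.55
tcp_pos: [0.5117, -0.1367, 0.3073]
orientation: [2.359, -2.074, 0.002]
contact_force: [-1.0, -1.7, -3.0]
grip_width: 0.0128
```

Run:
```python
from go import *
to([.5112,-.1356,.3073],-85)
```

```text
t 13.55 p [ 0.5117 -0.1367  0.3073] yaw -82.65 zax [ 6.0e-04 -1.2e-03 -1.0e+00] F [-1.  -1.7 -3. ] M [-0.14  0.25  0.17] w 0.0128 q [ 0.21  0.36 -0.08  1.99  0.04  0.79 -1.34]
d units [-0.0097  0.0033 -0.0001] mm [-1.2  0.4 -0. ] rows>= 0.0246549252173541
twist deg [-0.03 -0.07  2.35] units [-0.0002 -0.0006  0.0196]
```

apply_moves --dp '[[-0.003,0.002,0],[0,0,0],[0,0,0]]' --twist '[[0,0,0.008],[0,0,0.008],[0,0,0.008]]' --jaw '[255,255,255]'

```text
clock: 13.85
tcp_pos: [0.5116, -0.1367, 0.3073]
orientation: [2.301, -2.138, 0.003]
contact_force: [0.4, -1.6, -3.1]
grip_width: 0.0128
```

Run:
```python
from go import *
to([.5112,-.1356,.3073],-88)
```

```text
t 13.85 p [ 0.5116 -0.1367  0.3073] yaw -85.8 zax [ 0.0014 -0.0018 -1.    ] F [ 0.4 -1.6 -3.1] M [-0.23  0.19  0.18] w 0.0128 q [ 0.2   0.36 -0.07  1.99  0.04  0.79 -1.39]
d units [-0.0096  0.0026  0.0001] mm [-1.2  0.3  0. ] rows>= 0.02394581162836142
twist deg [-0.07 -0.11  2.2 ] units [-0.0006 -0.0009  0.0184]
```

apply_moves --dp '[[-0.002,0,0],[0,0,0]]' --twist '[[0,0,0.008],[0,0,0.008]]' --jaw '[255,255]'

```text
clock: 14.05
tcp_pos: [0.5116, -0.1368, 0.3073]
orientation: [2.261, -2.18, 0.004]
contact_force: [-0.6, -1.2, -2.7]
grip_width: 0.013
```

Run:
```python
from go import *
to([.5112,-.1356,.3073],-88)
```

```text
t 14.05 p [ 0.5116 -0.1368  0.3073] yaw -87.91 zax [ 0.0015 -0.0022 -1.    ] F [-0.6 -1.2 -2.7] M [-0.15  0.09  0.12] w 0.013 q [ 0.19  0.36 -0.06  1.99  0.03  0.79 -1.42]
d units [-0.0099  0.0028  0.    ] mm [-1.2  0.3  0. ] rows>= 0.024756271657337098
twist deg [-0.08 -0.13  0.09] units [-0.0007 -0.0011  0.0008]
```

apply_moves --dp '[[0,0,0],[0,0,0]]' --twist '[[0,0,0.006],[0,0,0.006]]' --jaw '[255,255]'

```text
clock: 14.25
tcp_pos: [0.5116, -0.1368, 0.3073]
orientation: [2.231, -2.211, 0.004]
contact_force: [0.1, -2.7, -2.9]
grip_width: 0.0129
```

Run:
```python
from go import *
to([.5112,-.1356,.3073],-90)
```

```text
t 14.25 p [ 0.5116 -0.1368  0.3073] yaw -89.49 zax [ 0.0016 -0.0023 -1.    ] F [ 0.1 -2.7 -2.9] M [-0.29  0.15  0.16] w 0.0129 q [ 0.19  0.36 -0.05  1.99  0.03  0.79 -1.45]
d units [-0.0102  0.0033  0.0001] mm [-1.2  0.4  0. ] rows>= 0.025695025408116454
twist deg [-0.09 -0.13  0.51] units [-0.0007 -0.0011  0.0042]
```

Run:
```python
from go import *
from h import *
for n,(x,y,w,h) in(("scene",(240,110,80,80)),("top",(330,170,90,90))):
    f=r.grab_frame(n);im=f["color"][:,:,::-1]
    cv2.imwrite(f"pics/{n}5.png",cv2.convertScaleAbs(cv2.resize(im[y:y+h,x:x+w],None,fx=6,fy=6,interpolation=cv2.INTER_CUBIC),alpha=1.7))
```

```text
(no output)
```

View pics/scene5.png

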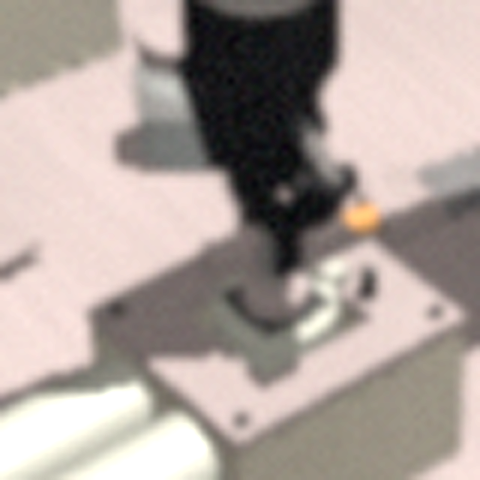

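View pics/top5.png

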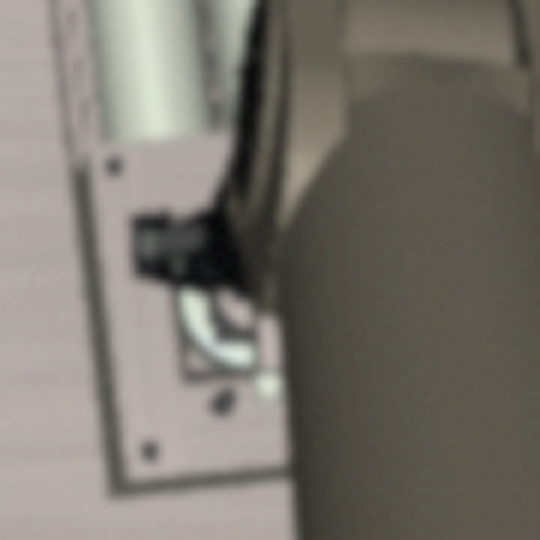

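Run:
```python
from h import *
f=load("top0.npz")
p=ray(f,np.array([[267,385]])/6-.42+[330,170],.11)[0];d=p[:2]-[.5115,-.136];print(p,np.degrees(np.arctan2(d[1],d[0])),np.linalg.norm(d))
```

```text
[ 0.47043084 -0.13922777  0.11      ] -175.50616618379888 0.0411958085869969
```

apply_moves --dp '[[0,0,0]]' --twist '[[0,0,0.008]]' --jaw '[255]'

```text
clock: 14.45
tcp_pos: [0.5116, -0.1368, 0.3073]
orientation: [2.212, -2.23, 0.004]
contact_force: [-0.8, -1.5, -3.7]
grip_width: 0.0128
```

Run:
```python
from go import *
to([.5112,-.1356,.3073],-90)
```

```text
t 14.45 p [ 0.5116 -0.1368  0.3073] yaw -90.45 zax [ 0.0015 -0.0023 -1.    ] F [-0.8 -1.5 -3.7] M [-0.32  0.13  0.32] w 0.0128 q [ 0.18  0.36 -0.05  1.99  0.03  0.79 -1.46]
d units [-0.0102  0.0032  0.0002] mm [-1.2  0.4  0. ] rows>= 0.025547291244529275
twist deg [-0.09 -0.13 -0.45] units [-0.0007 -0.0011 -0.0037]
```

apply_moves --dp '[[0,0,0]]' --twist '[[0,0,0.003]]' --jaw '[255]'

```text
clock: 14.55
tcp_pos: [0.5116, -0.1368, 0.3073]
orientation: [2.205, -2.237, 0.004]
contact_force: [-0.7, -1.8, -2.5]
grip_width: 0.013
```

Run:
```python
from go import *
to([.5112,-.1356,.3073],-90)
```

```text
t 14.55 p [ 0.5116 -0.1368  0.3073] yaw -90.83 zax [ 0.0015 -0.0025 -1.    ] F [-0.7 -1.8 -2.5] M [-0.3   0.08  0.41] w 0.013 q [ 0.18  0.36 -0.05  1.99  0.03  0.79 -1.47]
d units [-0.01    0.0033  0.0001] mm [-1.2  0.4  0. ] rows>= 0.025213149106138727
twist deg [-0.09 -0.14 -0.83] units [-0.0007 -0.0012 -0.0069]
```

apply_moves --dp '[[0,0,0],[0,0,0]]' --twist '[[0,0,-0.008],[0,0,0]]' --jaw '[255,255]'

```text
clock: 14.75
tcp_pos: [0.5116, -0.1368, 0.3073]
orientation: [2.224, -2.218, 0.005]
contact_force: [0.1, -2.0, -3.9]
grip_width: 0.0129
```

Run:
```python
from go import *
to([.5112,-.1356,.3073],-90)
```

```text
t 14.75 p [ 0.5116 -0.1368  0.3073] yaw -89.82 zax [ 0.0016 -0.0024 -1.    ] F [ 0.1 -2.  -3.9] M [-0.32  0.13  0.03] w 0.0129 q [ 0.18  0.36 -0.05  1.99  0.03  0.79 -1.45]
d units [-0.0101  0.0035  0.0002] mm [-1.2  0.4  0. ] rows>= 0.025634418984586977
twist deg [-0.09 -0.14  0.18] units [-0.0008 -0.0012  0.0015]
```

apply_moves --dp '[[0,0,0],[0,0,0],[0,0,0],[0,0,0],[0,0,0],[0,0,0],[0,0,0]]' --twist '[[0,0,0],[0,0,0],[0,0,0],[0,0,0],[0,0,0],[0,0,0],[0,0,0]]' --jaw '[200,150,80,0,0,0,0]'

```text
clock: 15.45
tcp_pos: [0.5133, -0.1356, 0.3091]
orientation: [-2.222, 2.215, -0.009]
contact_force: [-0.2, -0.0, 0.5]
grip_width: 0.085
```

Run:
```python
from go import *
to([.5116,-.1368,.45],-90)
```

```text
t 15.45 p [ 0.5133 -0.1356  0.3091] yaw -89.81 zax [ 0.0068 -0.001  -1.    ] F [-0.2 -0.   0.5] M [-0.02  0.01  0.02] w 0.085 q [ 0.18  0.36 -0.05  1.99  0.03  0.79 -1.45]
d units [ 0.011   0.0062 -1.1739] mm [   1.3    0.7 -140.9] rows>= 2.817436695253972
twist deg [-0.39 -0.06  0.19] units [-0.0033 -0.0005  0.0016]
```

apply_moves --dp '[[0,0,-0.1],[0,0,-0.2],[0,0,-0.3],[0,0,-0.3],[0,0,-0.25],[0.2,0,0],[0.35,0,0],[0.35,0,0],[0.35,0,0],[0.35,0,0],[0.35,0,0],[0.2,0,0],[0,0,0],[0,0,0]]' --twist '[[0,0,0],[0,0,0],[0,0,0],[0,0,0],[0,0,0],[0,0,0],[0,0,0],[0,0,0],[0,0,0],[0,0,0],[0,0,0],[0,0,0],[0,0,0],[0,0,0]]' --jaw '[0,0,0,0,0,0,0,0,0,0,0,0,0,0]'

```text
clock: 16.85
tcp_pos: [0.5129, -0.4009, 0.4667]
orientation: [-2.225, 2.205, -0.023]
contact_force: [-0.3, 0.1, -0.1]
grip_width: 0.0856
```

Run:
```python
from go import *
from h import *
st()
for n,(x,y,w,h) in(("scene",(240,110,90,90)),("top",(330,170,90,90))):
    f=r.grab_frame(n);im=f["color"][:,:,::-1];np.savez(f"{n}6.npz",**f)
    cv2.imwrite(f"pics/{n}6full.png",im)
    cv2.imwrite(f"pics/{n}6.png",cv2.convertScaleAbs(cv2.resize(im[y:y+h,x:x+w],None,fx=6,fy=6,interpolation=cv2.INTER_CUBIC),alpha=1.6))
    P=pts(f);m=(np.linalg.norm(P[...,:2]-[.5115,-.136],axis=-1)<.05)&(P[...,2]>.14)&(P[...,2]<.2)
    Q=P[m];print(n,m.sum(),np.percentile(Q[:,2],[50,75,90]),cv2.minAreaRect((Q[:,:2]*1000).astype(np.float32)))
```

```text
t 16.85 p [ 0.5129 -0.4009  0.4667] yaw -89.47 zax [ 0.0165 -0.0041 -0.9999] F [-0.3  0.1 -0.1] M [-0.01 -0.01 -0.02] w 0.0856 q [ 0.5   0.39  0.09  1.55 -0.04  1.19 -0.96]
scene 169 [0.15629514 0.15890319 0.16008396] ((511.27093505859375, -134.2362518310547), (80.19082641601562, 18.141658782958984), 2.7988011837005615)
top 200 [0.15834263 0.15995836 0.16131797] ((509.28607177734375, -134.69412231445312), (78.78994750976562, 14.951346397399902), 1.5284165143966675)
```

View pics/scene6.png

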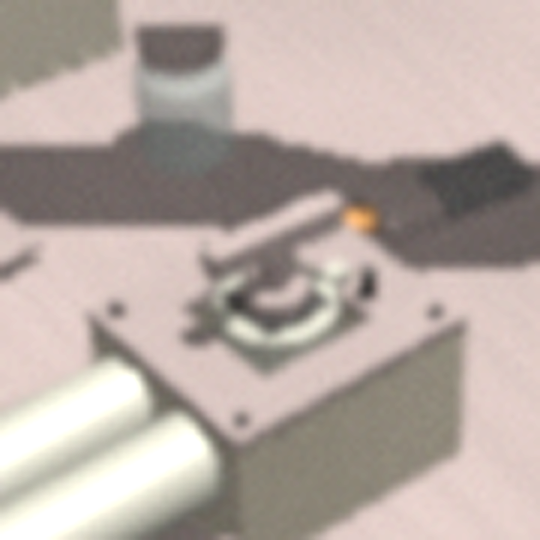

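View pics/top6.png

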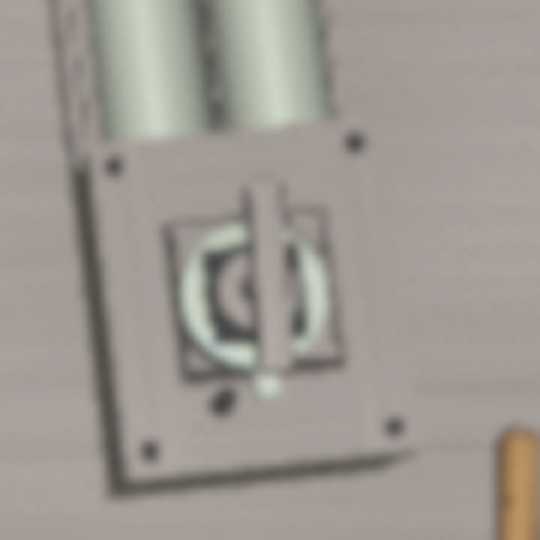

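View pics/scene6full.png

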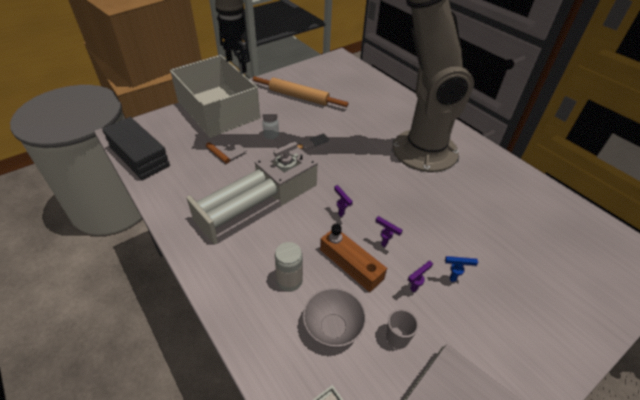

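```bash
python3 -c "
from bench import r
print(r.hand_in())"
```

```text
the job is handed in; nothing more can be done
None
```

The T-key is standing home in the gearbox socket, turned clockwise to the spindle's stop and let go. I handed the job in at about 17 s of the 64 s allowed.

- **Fitting:** I lifted the key straight out of the stand and lowered it at the hole angle measured in the pictures. It slid in at the first try with no searching. The collar touched down at about 5 N, with the tool height within 1 mm of the home value.
- **Turning:** The spindle moved at about 0.12–0.18 N m, close to the friction given. At about 54° the torque climbed from 0.16 to 0.41 N m over roughly 1.3°. I took that as the stop, eased back about 1° until the torque fell to 0.03 N m, and opened the gripper.
- **Last checks:** The bar's top measured about 0.160 m in depth, which matches home. The rim nose points along the gearbox's −x, parallel to the line of its screws. In the scene picture the other things look untouched, and the arm is clear of everything.
- **Not quite in agreement:** The bar reads about 2–4° clockwise of the gearbox's x axis, which fits the key's play in the socket. I have no direct reading of the force between key and roller. My rough estimate is about 25 N per corner at the torque peak, or around 50 N if both corners are added together.

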